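# Latch the tube transport case

## Robot

A 6-joint arm with a two-finger parallel gripper is mounted at the origin on the work surface; the furniture and walls round the work are solid. World frame = base frame: x ahead of the robot, y to its left, z up, the work surface at z = 0. Lengths are in m, angles in rad, forces in N, time in s.
With the tool pointing down it reaches from about 0.375 to 0.9 m from the base axis. Payload 3.1 kg.
Tool frame: the origin (TCP) lies at the centre of the arm's flange, where the gripper is bolted on; the fingertips stand 173 mm ahead of it and the grasp point (between the pads) lies 155 mm ahead of it (tip_extent is the distance from the TCP to the fingertips, in m); z points along the fingers, y is the direction in which the jaws open and shut (so a half turn about z gives the same grasp; the last joint's range is limited). The gripper opens to 85 mm and grips with 20 to 120 N. Pads are 22 mm wide; open, the fingers measure 114 mm over their backs; the gripper's body (76 mm by 85 mm) begins 54 mm behind the grasp point. The pads swing forward as they close: fully open they stand 13 mm farther back than shut.
Start: joints at [1.089, 0.527, 1.433, -0, 1.181, -0.178], TCP at [0.187, 0.596, 0.405] pointing down, gripper open.
Joint ranges: [-3.08, 3.08], [-0.75, 2.2], [0.22, 2.44], [-1.43, 4.57], [0, 2.65], [-2.85, 2.85]. Speed limits (rad/s): [2.79, 2.79, 3.14, 3.14, 3.14, 3.14].

## Interface

Orientations are given as a unit quaternion [x, y, z, w].
In Python, from station import sense, snapshot, sign_off, tip_extent gives the robot as it stands. The module is installed in compiled form; this text tells all that it offers.
- The arm moves only by the tool servo_tool, never from a script. Its argument "rows" is a list of rows, each a list of 3 entries, a list of its own where there are three numbers: the shift along the tool's x, y, z in mm, then the turn about the tool's z in degrees, then the opening, from -1 (shut) to 1 (fully open), so that 0 is half open. A call has 1 to 8 rows; each row is the pose to reach, as a shift and turn from the pose measured when the call began, along the tool's axes at that moment; what a row does not reach only later rows make up. A row lasts 1/10 s, in which the tool goes at most 50 mm and 8.59 degrees, less where a joint would pass 70% of its speed; a pose out of reach is approached as far as the arm can. A call with a gripper value outside its range is refused whole. The fingers move at their own pace and stop on an object; "force" is the grip in N (left out, the last holds). Time passes only in rows, so rows that repeat a pose let the fingers close. It gives the time, the measured TCP pose, the force and the opening at its end, in the units of the state.
- sense(): the state, without advancing time (a new reading comes with each control period).
- snapshot(name): name is "side" or "top" or "wrist"; returns a dict with "image" (480x640x3 uint8, blue, green, red), "z_map" (480x640 float32, m along the optical axis (not along the pixel's ray), 0 where there is no reading), "vertical_fov" (degrees; the focal length in pixels is half the picture's height over the tangent of half this angle, whatever the lens; pixels are square), "cx", "cy" (the principal point, pixels), "cam_to_world" (4x4, takes a point from camera to world coordinates). Camera axes: x right, y down, z forward; pixel columns grow to the right and rows downward; lengths in m; the calibration is good to about 2 mm. A picture is of the moment at which its call begins.
- sign_off(): hands the job in, once; it reports no verdict.
The state is a dict: "t": time; "q": joint angles; "qd": joint speeds; "tau": joint torques, N m; "tcp_pos": TCP position; "tool_rot": TCP orientation; "force": force on the tool from outside, world axes, zero at the start; "ft_torque": the same for the moment, N m; "finger_gap": opening from 0.0 (shut) to 1.0 (fully open).
Only numpy, scipy, OpenCV 4.12 (cv2) and the standard library are available. Lean on these libraries where they do the work, as an engineer would, in place of code of your own. Each camera call takes 0.05 s, during which the arm holds its last target. There are 200 camera calls.

## Task

Two sample-tube transport cases stand on the desk and one of them still has its draw latch open. Swing that latch's wire loop over the keeper on the lid, then press the latch lever down flat, so that the latch stays shut by itself and holds the lid drawn in tight.

Things in the scene. Friction and masses are not known exactly. Their poses are not given: they have to be found in the camera images.
- tube_case: Case with the open latch: grey box 190x140 mm, fixed, level top at height 85. Origin: centre of underside, z up; x runs along the latch from lever to keeper, within 0.45 rad of straight ahead. Positions in these texts: this frame, mm. Deck x -95 to -10, then sliding white lid to x 91; latch on the line y=0. An equal case beside it (not listed) has its latch shut and needs nothing.
- lever (a joint): Latch lever, rad: 0 = flat on the deck, tail toward -x; 1.57 upright; starts 2.05-2.35, tail leaning over toward +x, up to 142 high. Pivot along y at x -30, height 95. Steel plate 22 wide, 50 long from pivot, flat its top is at 98. Stays where left. With the loop hooked, swinging it to -x and down flat draws the lid in and locks over centre; takes under 10 N at the tail.
- loop_bar (a point): Middle of the cross bar at the free end of the latch's wire loop: 5 mm wire U, 39 wide, 58 long, hinged on the lever 14 from its pivot. At the start the loop stands tipped back just past upright against a stop, bar about 155-168 high, above the lever tail. Swings freely: push the bar toward +x past upright and it falls onto the lid, bar beyond the keeper, if the lever has not been moved.
- lid (a joint): Slide of the white lid along the case's +x, m: 0 = fully in; at the start a spring holds it out at about 0.007 (open seam). Shut over the keeper, the latch holds it below 0.003. Keeper on the lid: steel hook 20 wide, rear (+x) face at x = 10 mm + slide, top at height 99, with a 3 mm lip on that side under which the loop bar slips.

How it is judged:
By the outcome, as a careful person would: the job done as asked, in the order asked, and still so for the second after the job is handed in, with the robot touching nothing.
It also fails if it takes over 35 s, if anything falls off the work surface, if the arm or the gripper's body presses on something with over 40 N, if the wrist force passes 120 N, or if a joint passes its speed limit or range.

## Working session

There is one attempt and no reset: what is moved stays moved. The work goes in short steps, Python scripts to look and compute and a tool call to move; the robot and the scene stay as the last step left them, time stands still between calls to the robot, and variables do not carry over. Pictures are saved under pics/ and viewed, about 8 in all and at most 12, crops included, and the job is handed in when it is done.

Besides the shell and the picture viewer there is one more tool, called after "Request:" by a JSON object that holds its "name" and its "arguments", one argument or row to a line. servo_tool: Moves the arm, as the interface text tells. Its arguments: {"type":"object","properties":{"rows":{"type":"array"},"force":{"type":"number"}},"required":["rows"]}

```bash
mkdir -p pics
cat > h.py <<'E'
import numpy as np, cv2
from station import sense, snapshot, sign_off, tip_extent
from scipy.spatial.transform import Rotation as R
def cloud(s):
    z=s["z_map"]; f=240/np.tan(np.radians(s["vertical_fov"])/2)
    v,u=np.mgrid[:480,:640]
    P=np.stack([(u-s["cx"])*z/f,(v-s["cy"])*z/f,z,np.ones_like(z)],-1)@np.array(s["cam_to_world"]).T
    P=P[...,:3].copy(); P[z==0]=np.nan
    return P
E
python3 - <<'E'
from h import *
im=[]
for n in("top","side"):
    s=snapshot(n); np.savez(n,**{k:s[k] for k in s}); im.append(s["image"]); cv2.imwrite(f"pics/{n}0.png",s["image"])
    P=cloud(s); print(n,np.round(s["cam_to_world"],3).tolist(),s["vertical_fov"])
s=sense();print(s["tcp_pos"],s["tool_rot"],s["finger_gap"])
E
```

```text
top [[-0.015, -0.991, 0.136, 0.393], [-1.0, 0.013, -0.012, -0.012], [0.01, -0.136, -0.991, 0.931], [0.0, 0.0, 0.0, 1.0]] 44.747574284344786
side [[0.999, -0.007, 0.044, 0.48], [-0.038, -0.637, 0.77, -0.668], [0.023, -0.771, -0.636, 0.638], [0.0, 0.0, 0.0, 1.0]] 53.59700346359929
[0.18678546 0.59611908 0.40382602] [ 1.51300079e-01  9.88487396e-01 -9.22127339e-04 -3.22429350e-04] 1.0019583959291316
```

View pics/top0.png

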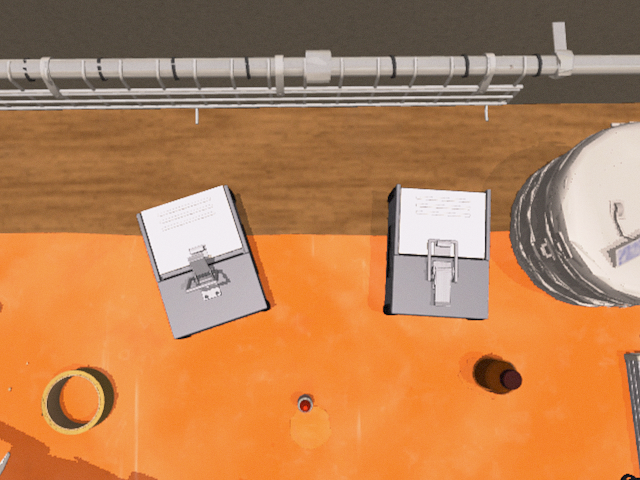

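View pics/side0.png

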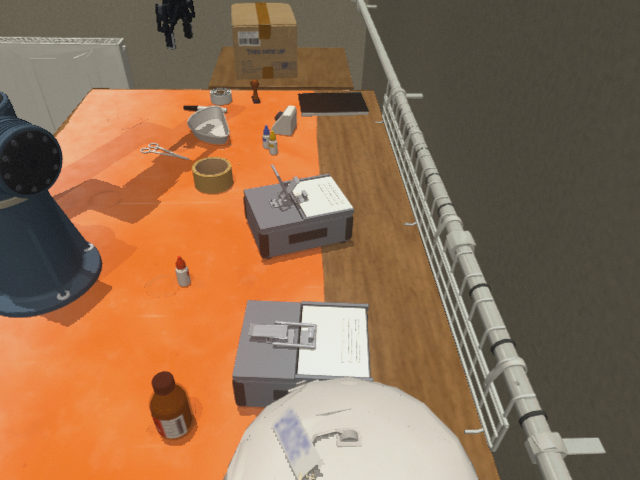

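The left case (top view, around (205,262)) has its latch open, with the loop bar near (205,287). The right one (445,270) is shut. Next I fit the open case's top.

Run:
```python
from h import *
s=dict(np.load("top.npz")); P=cloud(s)
m=np.zeros((480,640),bool); m[175:345,130:275]=1
Q=P[m]; T=Q[(abs(Q[:,2]-.086)<.006)]
print(len(T),np.nanpercentile(T[:,2],[5,50,95]))
(c,sz,a)=cv2.minAreaRect((T[:,:2]*1000).astype(np.float32)); print(c,sz,a)
b=cv2.boxPoints((c,sz,a)); print(b.round())
# axes
e=[b[1]-b[0],b[2]-b[1]]; x=max(e,key=np.linalg.norm); x=x/np.linalg.norm(x); x=x*np.sign(x[0])
th=np.arctan2(x[1],x[0]); print("yaw",th)
c=np.array(c)/1000
np.save("case.npy",[c[0],c[1],th])
Rm=np.array([[np.cos(th),np.sin(th)],[-np.sin(th),np.cos(th)]])
for n in("top","side"):
    s=dict(np.load(n+".npz")); P=cloud(s).reshape(-1,3); P=P[np.isfinite(P).all(1)]
    L=np.c_[(P[:,:2]-c)@Rm.T,P[:,2]]*1000
    k=(abs(L[:,0])<100)&(abs(L[:,1])<40)&(L[:,2]>92)
    L=L[k]; print(n,len(L))
    for z0 in range(92,175,6):
        g=L[(L[:,2]>=z0)&(L[:,2]<z0+6)]
        if len(g): print(z0,len(g),g.min(0).round(),g.max(0).round(),g.mean(0).round())
P=cloud(dict(np.load("top.npz")))
for uv in[(200,68),(200,100),(317,65),(77,400)]: print(uv,P[uv[1],uv[0]].round(3))
```

```text
11535 [0.08362568 0.08618845 0.08912139]
(481.64239501953125, 128.43011474609375) (193.6221160888672, 140.30859375) 17.851564407348633
[[368. 166.]
 [411.  32.]
 [595.  91.]
 [552. 225.]]
yaw 0.31156853
top 802
92 37 [-53.  -9.  92.] [18. 15. 98.] [-25.   2.  97.]
98 142 [-36. -14.  98.] [ 18.  15. 104.] [ -9.   0. 100.]
104 64 [-34. -15. 104.] [-21.  19. 110.] [-26.   0. 108.]
110 117 [-30. -22. 110.] [-16.  18. 116.] [-22.  -0. 113.]
116 68 [-29. -22. 116.] [-12.  22. 122.] [-17.   0. 119.]
122 69 [-34. -22. 122.] [ -7.  21. 128.] [-14.   0. 125.]
128 87 [-33. -22. 128.] [  2.  19. 134.] [ -8.  -0. 131.]
134 61 [-36. -22. 134.] [  1.  21. 140.] [ -8.  -0. 136.]
140 9 [-39. -21. 141.] [-34.  21. 146.] [-36.   1. 144.]
146 8 [-41. -22. 147.] [-37.  20. 152.] [-39.   4. 149.]
152 9 [-42. -22. 153.] [-39.  21. 158.] [-41.  -3. 155.]
158 49 [-48. -22. 159.] [-41.  21. 164.] [-45.  -2. 163.]
164 82 [-48. -21. 164.] [-43.  21. 168.] [-46.   0. 165.]
side 350
92 49 [-37. -18.  92.] [20. 12. 98.] [-17.  -5.  96.]
98 55 [-36. -16.  98.] [ 18.  12. 104.] [-17.  -3. 100.]
104 24 [-32. -23. 104.] [-18.  18. 110.] [-25.  -5. 107.]
110 40 [-30. -25. 110.] [-14.  16. 116.] [-20.  -6. 113.]
116 33 [-32. -24. 116.] [-11.  16. 122.] [-17.  -7. 119.]
122 31 [-34. -24. 122.] [ -7.  18. 128.] [-14.  -6. 125.]
128 42 [-37. -25. 128.] [  2.  18. 134.] [-11.  -6. 132.]
134 14 [-39. -25. 134.] [  1.  17. 140.] [-21. -12. 136.]
140 8 [-41. -25. 140.] [-35.  17. 145.] [-38. -19. 143.]
146 8 [-42. -23. 146.] [-38.  19. 151.] [-40. -17. 148.]
152 9 [-46. -25. 153.] [-40.  17. 157.] [-43. -18. 155.]
158 32 [-47. -23. 159.] [-42.  17. 164.] [-45.  -6. 162.]
164 5 [-45. -21. 164.] [-44.  14. 165.] [-45.  -4. 164.]
(200, 68) [0.759 0.126 0.122]
(200, 100) [0.741 0.139 0.043]
(317, 65) [ 0.76  -0.044  0.127]
(77, 400) [0.276 0.331 0.002]
```

```bash
cat >> h.py <<'E'
import os
def go(*pts, turn=True):
    "pts: fingertip targets x,y,z mm in case frame L; prints tool shift mm and turn deg"
    cx,cy,th=np.load("case.npy"); s=sense(); M=R.from_quat(s["tool_rot"]).as_matrix(); p=np.array(s["tcp_pos"])
    te=float(tip_extent() if callable(tip_extent) else tip_extent)
    e=np.array([np.cos(th),np.sin(th),0]); n=np.array([-e[1],e[0],0])
    tip=p+M[:,2]*te; d=tip-[cx,cy,0]
    print("t %.2f tip L"%s["t"],(np.array([d@e,d@n,tip[2]])*1000).round(1),"F",np.round(s["force"],1),"gap",round(s["finger_gap"],2),"te",te)
    a=-M.T@e; print("turn",np.degrees(np.arctan2(a[1],a[0])).round(1),"tilt",np.degrees(np.arccos(-M[2,2])).round(2))
    for x,y,z in pts:
        w=np.array([cx,cy,0])+(e*x+n*y)/1000+[0,0,z/1000]
        print((x,y,z),(M.T@(w-tip)*1000).round(1))
E
python3 -c "
from h import *
go((-95,0,235),(-95,0,152))"
```

```text
t 0.10 tip L [-137.5  535.3  230.4] F [-0.1 -0.5 -0.2] gap 1.0 te 0.1734
turn -35.3 tilt 0.11
(-95, 0, 235) [-343.7 -412.6   -3.9]
(-95, 0, 152) [-343.8 -412.4   79.1]
```

Request:
{"name": "servo_tool", "arguments": {
  "rows": [
    [[-344, -412, -4], -35, -1],
    [[-344, -412, -4], -35, -1],
    [[-344, -412, -4], -35, -1],
    [[-344, -412, -4], -35, -1],
    [[-344, -412, -4], -35, -1],
    [[-344, -412, -4], -35, -1],
    [[-344, -412, -4], -35, -1],
    [[-344, -412, -4], -35, -1]
  ]
}}

```text
t: 0.9
tcp_pos: [0.3368, 0.2323, 0.4074]
tool_rot: [-0.153, 0.988, -0.001, -0.001]
force: [1.5, 1.0, 0.2]
finger_gap: 0.003
```

```bash
python3 -c "
from h import *
go((-95,0,235),(-95,0,152))"
```

```text
t 0.90 tip L [-106.3  143.   234. ] F [1.5 1.  0.2] gap 0.0 te 0.1734
turn -0.2 tilt 0.12
(-95, 0, 235) [ -11.8 -143.    -0.8]
(-95, 0, 152) [ -11.9 -142.8   82.2]
```

Request:
{"name": "servo_tool", "arguments": {
  "rows": [
    [[-12, -50, 0], 0, -1],
    [[-12, -100, 0], 0, -1],
    [[-12, -143, 20], 0, -1],
    [[-12, -143, 60], 0, -1],
    [[-12, -143, 82], 0, -1],
    [[-12, -143, 82], 0, -1],
    [[-12, -143, 82], 0, -1]
  ]
}}

```text
t: 1.6
tcp_pos: [0.3916, 0.0996, 0.3256]
tool_rot: [-0.153, 0.988, -0.001, -0.001]
force: [0.2, 0.7, 0.3]
finger_gap: 0.003
```

```bash
python3 -c "
from h import *
go((-60,0,152),(-12,0,152),(5,0,160))
s=snapshot('side');cv2.imwrite('pics/s1.png',cv2.resize(s['image'][100:280,180:420],(800,600)))"
```

```text
t 1.60 tip L [-9.500e+01 -1.000e-01  1.522e+02] F [0.2 0.7 0.3] gap 0.0 te 0.1734
turn -0.2 tilt 0.15
(-60, 0, 152) [-35.    0.2   0.2]
(-12, 0, 152) [-83.    0.4   0. ]
(5, 0, 160) [-100.     0.4   -8. ]
```

View pics/s1.png

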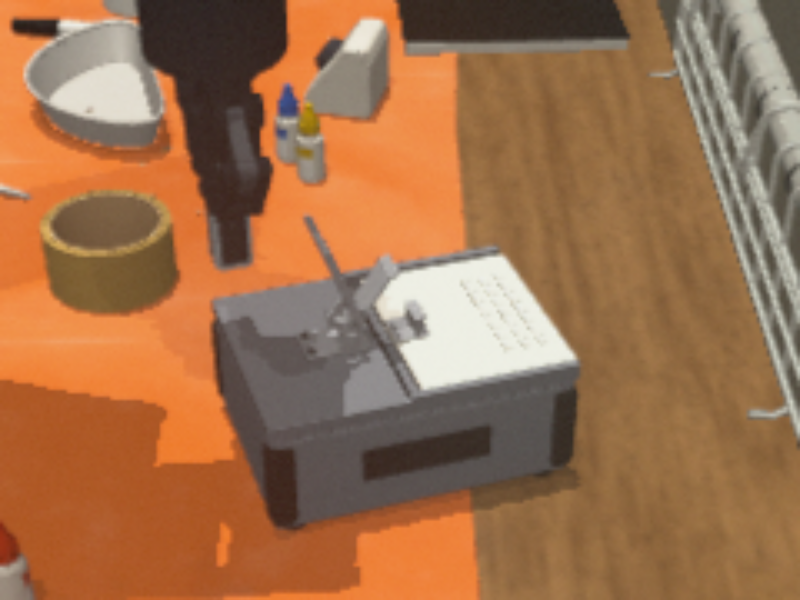

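The shut fingers (230,265) stand behind the loop bar (308,220), and their tips are above the lever tail (390,265). I'll push gently.

Request:
{"name": "servo_tool", "arguments": {
  "rows": [
    [[-15, 0, 0], 0, -1],
    [[-30, 0, 0], 0, -1],
    [[-40, 0, 0], 0, -1],
    [[-48, 0, 0], 0, -1],
    [[-56, 0, 0], 0, -1],
    [[-64, 0, 0], 0, -1],
    [[-71, 0, 0], 0, -1],
    [[-76, 0, 0], 0, -1]
  ]
}}

```text
t: 2.45
tcp_pos: [0.4648, 0.123, 0.3262]
tool_rot: [-0.154, 0.988, -0.001, 0.0]
force: [0.5, -0.0, -0.3]
finger_gap: 0.0
```

Request:
{"name": "servo_tool", "arguments": {
  "rows": [
    [[0, 0, 0], 0, -1],
    [[0, 0, 0], 0, -1],
    [[0, 0, 0], 0, -1]
  ]
}}

```text
t: 2.75
tcp_pos: [0.4644, 0.1229, 0.3261]
tool_rot: [-0.154, 0.988, -0.001, -0.0]
force: [0.2, -0.1, 0.5]
finger_gap: 0.002
```

```bash
python3 -c "
from h import *
go((0,0,160))
s=snapshot('side');cv2.imwrite('pics/s2.png',cv2.resize(s['image'][140:260,230:390],(800,600)))"
```

```text
t 2.75 tip L [-18.3  -0.2 152.7] F [ 0.2 -0.1  0.5] gap 0.0 te 0.1734
turn -0.2 tilt 0.11
(0, 0, 160) [-18.3   0.3  -7.4]
```

View pics/s2.png

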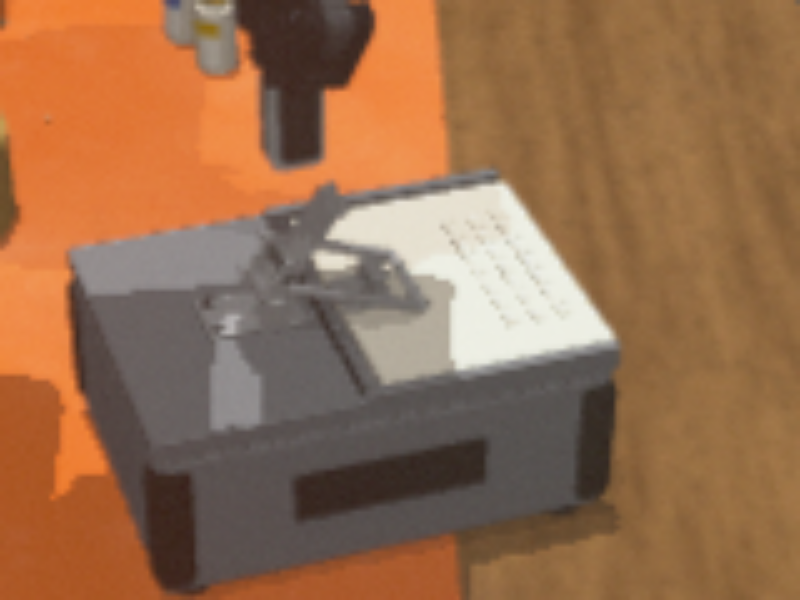

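The loop has fallen with its bar beyond the keeper (bar end near (405,285)). Now I go up, past the lever tail, and down on its +x side.

Request:
{"name": "servo_tool", "arguments": {
  "rows": [
    [[0, 0, -10], 0, -1],
    [[-20, 0, -12], 0, -1],
    [[-44, 0, -12], 0, -1],
    [[-44, 0, 0], 0, -1],
    [[-44, 0, 20], 0, -1],
    [[-44, 0, 33], 0, -1],
    [[-44, 0, 33], 0, -1]
  ]
}}

```text
t: 3.5
tcp_pos: [0.5045, 0.1359, 0.2912]
tool_rot: [-0.154, 0.988, -0.001, -0.004]
force: [-0.8, 0.3, 0.5]
finger_gap: 0.003
```

```bash
python3 -c "
from h import *
go((0,0,122),(-20,0,125),(-36,0,125),(-50,0,120),(-60,0,112),(-66,0,100))
s=snapshot('side');cv2.imwrite('pics/s3.png',cv2.resize(s['image'][140:260,230:390],(800,600)))"
```

```text
t 3.50 tip L [2.280e+01 1.000e-01 1.178e+02] F [-0.8  0.3  0.5] gap 0.0 te 0.1734
turn -0.2 tilt 0.41
(0, 0, 122) [22.8 -0.2 -4.1]
(-20, 0, 125) [42.9 -0.3 -6.9]
(-36, 0, 125) [58.9 -0.3 -6.8]
(-50, 0, 120) [72.8 -0.4 -1.7]
(-60, 0, 112) [82.8 -0.4  6.4]
(-66, 0, 100) [88.7 -0.4 18.4]
```

View pics/s3.png

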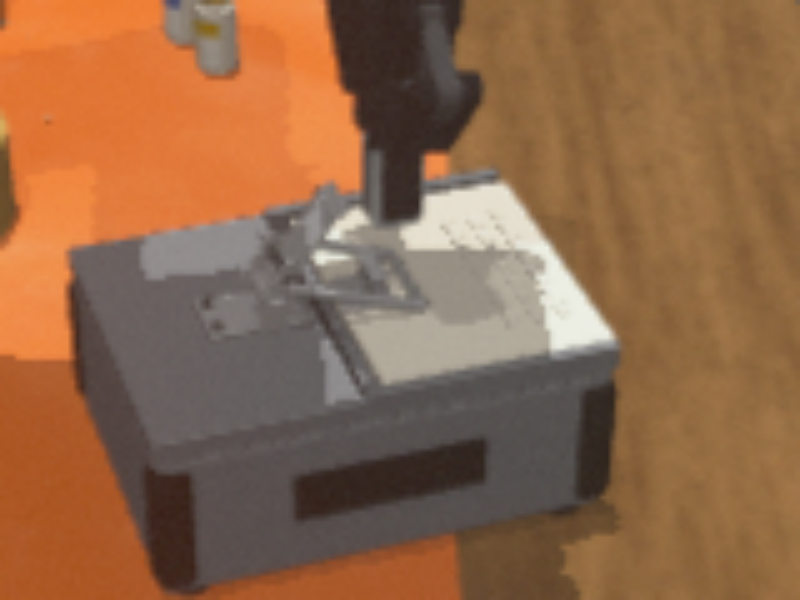

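The fingers (395,215) stand on the +x side of the tail, clear of the loop. I'll swing the lever to about upright, slowly.

Request:
{"name": "servo_tool", "arguments": {
  "rows": [
    [[8, 0, -2], 0, -1],
    [[14, 0, -3], 0, -1],
    [[19, 0, -4], 0, -1],
    [[24, 0, -5], 0, -1],
    [[29, 0, -6], 0, -1],
    [[34, 0, -7], 0, -1],
    [[38, 0, -7], 0, -1],
    [[42, 0, -7], 0, -1]
  ]
}}

```text
t: 4.35
tcp_pos: [0.4645, 0.1232, 0.2993]
tool_rot: [-0.154, 0.988, -0.001, -0.003]
force: [0.9, 0.7, 0.6]
finger_gap: 0.001
```

```bash
python3 -c "
from h import *
go((-36,0,125),(-50,0,120),(-60,0,112),(-66,0,100))
s=snapshot('side');cv2.imwrite('pics/s4.png',cv2.resize(s['image'][140:260,230:390],(800,600)))"
```

```text
t 4.35 tip L [-1.890e+01  1.000e-01  1.259e+02] F [0.9 0.7 0.6] gap 0.0 te 0.1734
turn -0.2 tilt 0.32
(-36, 0, 125) [17.1 -0.2  1. ]
(-50, 0, 120) [31.1 -0.2  6. ]
(-60, 0, 112) [41.1 -0.3 14.1]
(-66, 0, 100) [47.  -0.3 26.1]
```

View pics/s4.png

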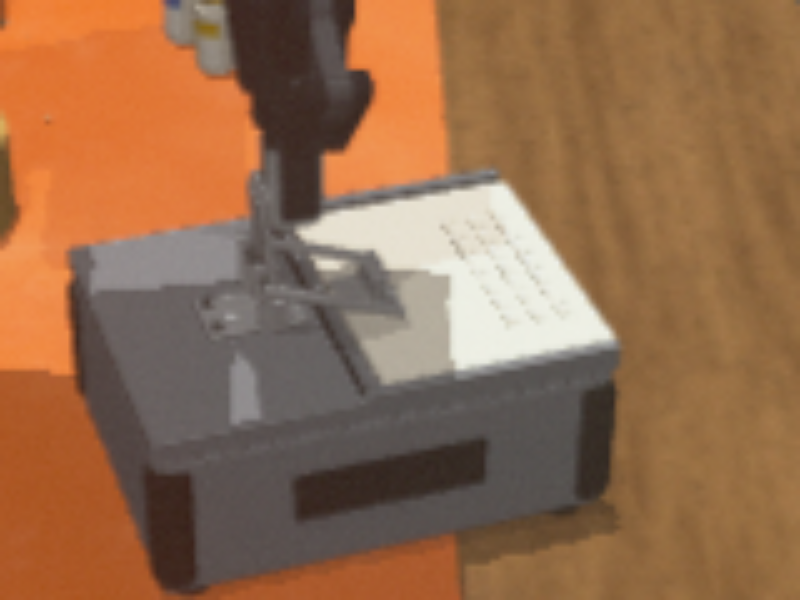

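The lever is upright (260,220) and the bar still lies beyond the keeper (385,290). I'll carry on.

Request:
{"name": "servo_tool", "arguments": {
  "rows": [
    [[6, 0, 0], 0, -1],
    [[12, 0, 1], 0, -1],
    [[17, 0, 1], 0, -1],
    [[22, 0, 2], 0, -1],
    [[27, 0, 4], 0, -1],
    [[31, 0, 6], 0, -1],
    [[35, 0, 9], 0, -1],
    [[38, 0, 11], 0, -1]
  ]
}}

```text
t: 5.2
tcp_pos: [0.4265, 0.1113, 0.2879]
tool_rot: [-0.154, 0.988, -0.001, -0.005]
force: [1.9, 0.5, 0.7]
finger_gap: -0.002
```

```bash
python3 -c "
from h import *
go((-60,0,112),(-66,0,100),(-67,0,96))
s=snapshot('side');cv2.imwrite('pics/s5.png',cv2.resize(s['image'][140:260,230:390],(800,600)))"
```

```text
t 5.20 tip L [-59.4   0.7 114.5] F [1.9 0.5 0.7] gap -0.0 te 0.1734
turn -0.2 tilt 0.57
(-60, 0, 112) [ 0.5 -0.7  2.5]
(-66, 0, 100) [ 6.4 -0.8 14.6]
(-67, 0, 96) [ 7.4 -0.8 18.6]
```

View pics/s5.png

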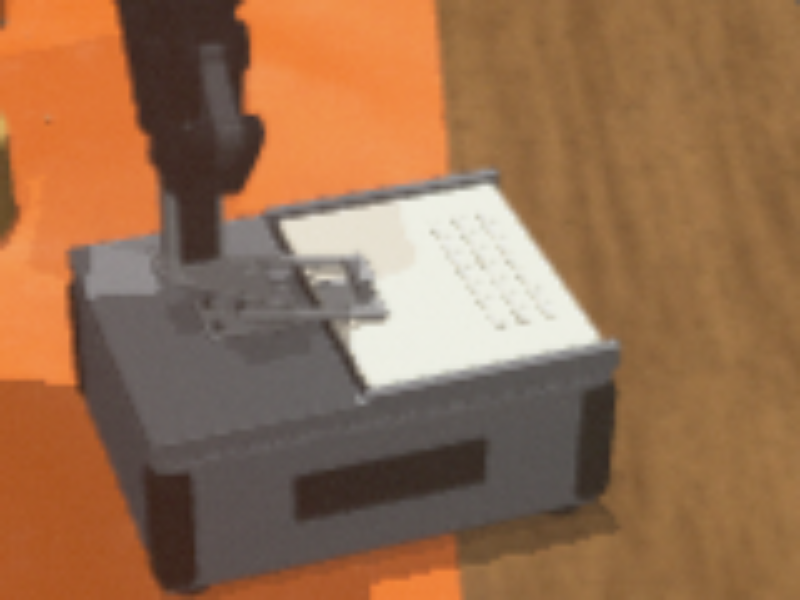

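The lever is well over (about 25°), the bar (370,285) bears on the keeper and the seam is closing. Now I press flat.

Request:
{"name": "servo_tool", "arguments": {
  "rows": [
    [[4, 0, 5], 0, -1],
    [[6, 0, 9], 0, -1],
    [[7, 0, 13], 0, -1],
    [[7, 0, 16], 0, -1],
    [[7, 0, 18], 0, -1],
    [[7, 0, 19], 0, -1]
  ]
}}

```text
t: 5.85
tcp_pos: [0.4182, 0.1091, 0.2702]
tool_rot: [-0.154, 0.988, -0.0, -0.007]
force: [-6.0, -0.4, 32.7]
finger_gap: -0.002
```

```bash
python3 -c "
from h import *
go((-67,0,97),(-67,0,94))"
```

```text
t 5.85 tip L [-68.6   1.3  96.8] F [-6.  -0.4 32.7] gap -0.0 te 0.1734
turn -0.1 tilt 0.78
(-67, 0, 97) [-1.6 -1.3 -0.2]
(-67, 0, 94) [-1.7 -1.3  2.8]
```

The tip is at 97 mm with 33 N, so it has bottomed out with the lever flat. I'll lift off, move away and check.

Request:
{"name": "servo_tool", "arguments": {
  "rows": [
    [[0, 0, -5], 0, -1],
    [[0, 0, -20], 0, -1],
    [[0, 0, -60], 0, -1],
    [[0, 0, -110], 0, -1],
    [[50, 0, -130], 0, -1],
    [[100, 0, -130], 0, -1],
    [[100, 0, -130], 0, -1],
    [[100, 0, -130], 0, -1]
  ]
}}

```text
t: 6.65
tcp_pos: [0.3232, 0.079, 0.4016]
tool_rot: [-0.154, 0.988, -0.0, -0.007]
force: [1.1, -0.3, 0.6]
finger_gap: 0.002
```

Run:
```python
from h import *
go()
cx,cy,th=np.load("case.npy"); Rm=np.array([[np.cos(th),np.sin(th)],[-np.sin(th),np.cos(th)]])
ims=[]
for n in("side","top"):
    s=snapshot(n); ims.append(s["image"]); P=cloud(s).reshape(-1,3); P=P[np.isfinite(P).all(1)]
    L=np.c_[(P[:,:2]-[cx,cy])@Rm.T,P[:,2]]*1000
    for x0 in range(-85,25,10):
        g=L[(L[:,0]>=x0)&(L[:,0]<x0+10)&(abs(L[:,1])<9)&(L[:,2]<200)]
        print(n,x0,len(g),np.percentile(g[:,2],[5,50,95]).round(1) if len(g) else "")
    g=L[(abs(L[:,2]-86)<6)&(abs(L[:,1])<60)&(abs(L[:,0])<130)]; print("xmax",np.percentile(g[:,0],[0.1,99.9]))
a=cv2.resize(ims[0][140:260,230:390],(800,600)); b=ims[1][175:345,130:275]
cv2.imwrite("pics/e.png",np.hstack([cv2.resize(a,(400,300)),cv2.resize(b,(352,300))]) if 0 else np.hstack([cv2.resize(a,(440,500))[:, :],cv2.resize(b,(360,500))]))
```

```text
t 6.65 tip L [-168.3    1.8  228.2] F [ 1.1 -0.3  0.6] gap 0.0 te 0.1734
turn -0.2 tilt 0.78
side -85 37 [ 83.8  85.6 100.4]
side -75 44 [83.6 96.7 98.9]
side -65 43 [84.1 96.5 98.5]
side -55 29 [87.7 97.5 98.6]
side -45 22 [96.8 97.7 98.7]
side -35 20 [96.7 97.2 98.5]
side -25 16 [85.1 87.  88.4]
side -15 25 [81.4 84.1 87.6]
side -5 24 [85.5 87.  88.4]
side 5 34 [86.6 97.3 99.5]
side 15 17 [84.  84.8 86.6]
xmax [-96.26381123  91.0236174 ]
top -85 96 [ 84.9  98.8 102.6]
top -75 89 [ 95.9  98.7 100.9]
top -65 88 [ 96.5  99.1 101. ]
top -55 89 [ 96.2  99.1 101.3]
top -45 88 [ 96.6  98.7 101. ]
top -35 79 [ 88.   98.4 100.8]
top -25 82 [84.  87.9 90.1]
top -15 89 [77.  85.3 88.8]
top -5 84 [85.5 88.2 90.7]
top 5 86 [ 87.8  99.4 101.8]
top 15 82 [84.1 86.2 88.3]
xmax [-96.63535241  90.72869587]
```

View pics/e.png

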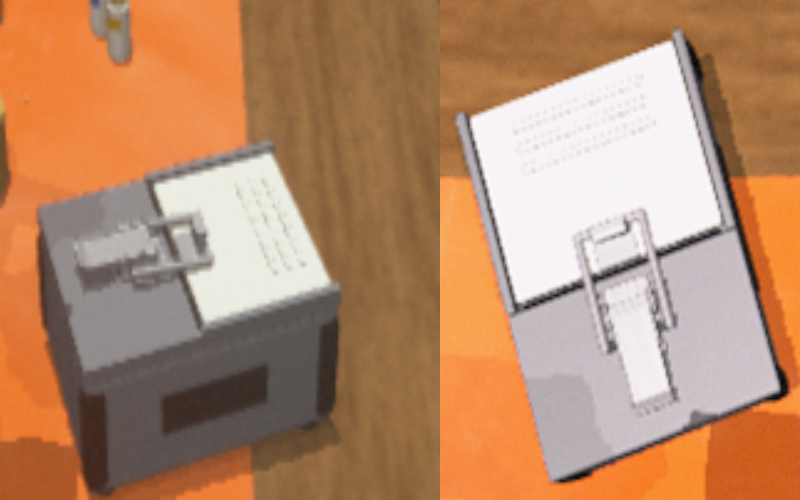

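The lever lies flat (top about 98 mm), the loop is hooked over the keeper, and the lid's far edge is in by about 6 mm.

```bash
python3 -c "
from station import sign_off
print(sign_off())"
```

```text
the job is handed in; nothing more can be done
None
```

The latch on the left case is shut, and I handed the job in at about 6.8 s of the 35 s allowed. With the gripper closed, I pushed the loop bar over so it fell beyond the keeper. I then swung the lever through upright and pressed it flat, and moved the arm away.

I took the last checks with the robot clear of the case:
- **Lever:** it stayed flat by itself, with its top at about 97–99 mm.
- **Loop:** both cameras show it hooked behind the keeper.
- **Lid:** the far edge is at about 91 mm by my fit, which puts the slide near 1 mm, under the 3 mm limit. The measurement is good to about 2 mm, so the margin is small.
- **Force:** the highest reading I saw was 33 N, at the fingertips once the lever had bottomed out. That is more than the 10 N needed, but under the 40 N and 120 N limits. I only read force at the end of each move, so a brief higher peak would not have shown.

No check failed or disagreed.

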